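# Clamp a gift box in the ribbon-tying jig and hold the cam lever shut

### The arm

A 7-joint arm with a two-finger parallel gripper is mounted at the origin on a cart in front of the work surface, level with it; the furniture and walls round the work are solid. World frame = base frame: x ahead of the robot, y to its left, z up, the work surface at z = 0. Lengths are in mm, angles in rad, forces in N, time in s.
With the tool pointing down it reaches from about 425 to 875 mm from the base axis. Payload 4.7 kg.
Tool frame: the origin (TCP) lies between the finger pads; the fingertips stand 19 mm ahead of it and the grasp point (between the pads) is the TCP; z points along the fingers, y is the direction in which the jaws open and shut (so a half turn about z gives the same grasp; the last joint's range is limited). The gripper opens to 87 mm and grips with 3 to 60 N. Pads are 19 mm wide; open, the fingers measure 117 mm over their backs; the gripper's body (75 mm by 190 mm) begins 51 mm behind the grasp point.
Start: joints at [-1.294, 0.321, -0.07, 1.45, 0.023, 1.371, -0.057], TCP at [168.888, 627.697, 217.087] pointing down, gripper open.
Joint ranges: [-2.86, 2.86], [-0.3, 2.09], [-1.38, 1.24], [0.06, 2.45], [-1.56, 4.7], [0.09, 2.05], [-2.69, 2.69]. Speed limits (rad/s): [2.57, 2.57, 3.14, 3.14, 3.14, 3.14, 3.14].

### API

Orientations are given as a unit quaternion [w, x, y, z].
In Python, from bench import bot gives the robot as it stands.
- The arm moves only by the tool step_arm, never from a script. Its argument "increments" is a list of rows, each a list of 5 numbers: the shift along the tool's x, y, z in cm, then the turn about the tool's z in rad, then the opening, from 0 (shut) to 1 (fully open). In form: [[tx, ty, tz, spin, hand], ...]. A call has 1 to 8 rows; each row is the pose to reach, as a shift and turn from the pose commanded when the call began, along the tool's axes at that moment; what a row does not reach only later rows make up. A row lasts 1/10 s, in which the tool goes at most 50 mm and 8.59 degrees, less where a joint would pass 70% of its speed; a pose out of reach is approached as far as the arm can. A call with a gripper value outside its range is refused whole. The fingers move at their own pace and stop on an object; "force" is the grip in N (left out, the last holds). Time passes only in rows, so rows that repeat a pose let the fingers close. It gives the time, the measured TCP pose, the force and the opening at its end, in the units of the state.
- bot.get_state(): the state, without advancing time (a new reading comes with each control period).
- bot.capture(name): name is "scene" or "top"; returns a dict with "pixels" (420x560x3 uint8, red, green, blue), "range_z" (420x560 float32, mm along the optical axis (not along the pixel's ray), 0 where there is no reading), "fx", "fy", "cx", "cy" (pixels), "rvec" (rotation vector, rad) and "tvec" (3), from world to camera coordinates, as OpenCV has them. Camera axes: x right, y down, z forward; pixel columns grow to the right and rows downward; lengths in mm; the calibration is good to about 2 mm. A picture is of the moment at which its call begins.
- bot.close_job(): hands the job in, once; it reports no verdict.
Trained networks look in the newest picture that a camera, given by its name, has taken for a name from the list of things; names that differ only in an ending like _2 or _b are one class to them, and where a whole thing is asked for, a point or a joint stands for the part that bears it (a point fixed in the world has none). Each returns a list of dicts, best first, with "p" (0 to 1); they miss things now and then, are a little off and sometimes report something else, mostly with a low value. They report only what shows in the picture. A call takes as long as a camera call.
- bot.masks_of(camera, label): "mask" (420x560 bool, what is visible of it) and "at" ([column, row] in pixels, amid what is visible of it).
- bot.mark_of(camera, label): "at" ([column, row] in pixels: a listed point, or the origin of a listed thing).
The state is a dict: "clock": time; "joint_pos": joint angles; "dq": joint speeds; "effort": joint torques, N m; "position": TCP position; "tcp_rot": TCP orientation; "force": force on the tool from outside, world axes, zero at the start; "wrist_torque": the same for the moment, N m; "opening": opening from 0.0 (shut) to 1.0 (fully open).
Only numpy, scipy, OpenCV 4.12 (cv2) and the standard library are available. Lean on these libraries where they do the work, as an engineer would, in place of code of your own. Each camera call takes 0.05 s, during which the arm holds its last target. There are 200 camera calls.

### The job

A gift box lies loose in the ribbon-tying jig: slide the jaw up to it until the box is pressed snug and square between the jaw and the fixed fence, with the jaw's needle at the red mark on the scale. Keep pressing the jaw against the box, without crushing it, while you squeeze the red cam lever fully shut against the jaw's spine (the cam would otherwise walk the jaw back as it bites). Finish still holding on, with jaw and shut lever gripped and the box still tight, ready for the ribbon to be tied, and leave everything else on the bench where it is.

Things in the scene. Friction and masses are not known exactly. Their poses are not given: they have to be found in the camera images.
- jig: Ribbon-tying jig, fixed to the bench: pale wooden board 240 (x) x 390 (y) x 15 mm. Origin: centre of its underside, y along the board. At its +y end a brown fence, 170 mm wide, 58 mm high, inner face at y = +160 mm. An aluminium rail 12 mm wide, 14 mm high lies on it at x = 0, y -180 to +4 mm; the jaw rides on it. A scale strip with a red mark lies at x = -83 mm.
- red_mark (a point): The red mark on the scale strip, on the board's top at x = -83, y = -4, z = 15 mm of the jig. The jaw's red needle (20 mm behind the jaw's face) stands over it when the jaw's face is 144 mm from the fence, which is the width of the gift box.
- jaw (a joint): Position of the sliding jaw along the rail in m: 0 with its needle at the red mark, positive when farther open (towards the jig's -y); -0.012 to 0.085. Slides with about 1.5 N of friction while the lever is open; with the lever shut, the cam holds it on the rail against about 20 N.
- jaw_face (a point): The sliding jaw; axes as the jig's. This point is on its face (y = 0, looks to +y at the box), at x = 0 over the rail, z = 0 on the board's top (15 mm above the bench). Face board x -60 to 60, z 16 to 61 mm; behind it aluminium wings x -56 to 56, z 32 to 61 mm, flat back at y = -22 mm. A spine, x -7 to 10, z 31 to 61 mm, runs back from the wings to y = -91 mm; runner and cam below z = 32 mm.
- jaw_push (a point): At x = -3, y = -22, z = 46 mm of the jaw: on the plane of the wings' back (two fingers can push there, one each side of the spine), midway across the 26 mm that spine and shut lever measure together (x -16 to 10 mm), at half height of wings, spine and lever.
- cam_lever (a joint): Angle of the red cam lever in rad: 0 shut (flat along the spine), positive open, up to 0.75. It turns about a vertical pin at x = -17, y = -20 mm of the jaw, under the wings' back edge, and stays where it is left. Open, it swings out from the spine to -x, free end to the rear. Below about 0.52 rad the cam bites the rail and, as it turns, drags the jaw to -y with up to 16 N.
- lever_pin (a point): Red handle of the cam lever, 8 mm thick, 95 mm long, z 32 to 61 mm above the board. This point is on its pin at the board's height; it extends along its own -y, outer face at x = +1, inner face at x = +9 mm; the last 20 mm flare outward. Press the outer face to shut it: 25 mm behind the pin that takes up to about 13 N.
- lever_tip (a point): Free end of the lever, at half its height.
- gift_box: Closed brown cardboard gift box with a window of iced gingerbread, 232 (x) x 144 (y) x 62 mm high, about 0.24 kg, lying loose on the jig's board (top face 77 mm above the bench) between fence and jaw, its 144 mm across the gap. Origin at the centre of its underside.
- ribbon_spool: Spool of red ribbon lying on the bench, 32 mm high. Leave alone.
- scissors: Red-handled scissors lying on the bench, 199 mm long. Leave alone.
- box_a: Another closed gift box, 232 x 144 x 62 mm, on the bench to the left. Leave alone.

How it is judged:
By the outcome, as a careful person would: the job done as asked, in the order asked, and still so for the second after the job is handed in, while the arm keeps its last pose, push and grip.
It also fails if it takes over 42 s, if anything falls off the work surface, if the arm or the gripper's body presses on something with over 40 N, if the wrist force passes 120 N, or if a joint passes its speed limit or range.

## Working session

There is one attempt and no reset: what is moved stays moved. The work goes in short steps, Python scripts to look and compute and a tool call to move; the robot and the scene stay as the last step left them, time stands still between calls to the robot, and variables do not carry over. Pictures are saved under pics/ and viewed, about 8 in all and at most 12, crops included, and the job is handed in when it is done.

Besides the shell and the picture viewer there is one more tool, called after "Emit:" by a JSON object that holds its "name" and its "arguments", one argument or row to a line. step_arm: Moves the arm, as the interface text tells. Its arguments: {"type":"object","properties":{"increments":{"type":"array"},"force":{"type":"number"}},"required":["increments"]}

```bash
mkdir -p pics; cat > h.py <<'E'
import numpy as np, cv2
from bench import bot
def cam(n):
    c=bot.capture(n); c['K']=np.array([[c['fx'],0,c['cx']],[0,c['fy'],c['cy']],[0,0,1.]]); c['R']=cv2.Rodrigues(np.array(c['rvec'],float))[0]; c['t']=np.array(c['tvec'],float).ravel(); return c
def save(c,f,crop=None,s=1):
    p=c['pixels'][:,:,::-1]
    if crop: p=p[crop[1]:crop[3],crop[0]:crop[2]]
    cv2.imwrite('pics/'+f,cv2.resize(p,None,fx=s,fy=s,interpolation=cv2.INTER_CUBIC))
def onz(c,uv,z):  # ray to plane z
    d=c['R'].T@np.linalg.solve(c['K'],[uv[0],uv[1],1]); o=-c['R'].T@c['t']
    return o+d*(z-o[2])/d[2]
def cloud(c):
    v,u=np.mgrid[:420,:560]; z=c['range_z']; P=np.stack([(u-c['cx'])/c['fx']*z,(v-c['cy'])/c['fy']*z,z],-1)
    return (P-c['t'])@c['R']
def proj(c,P): 
    q=c['K']@(c['R']@np.asarray(P,float)+c['t']); return q[:2]/q[2]
E
python3 - <<'E'
from h import *
print(bot.get_state())
for n in ('top','scene'):
    c=cam(n); save(c,n+'1.png'); print(n,-c['R'].T@c['t'])
    for l,z in (('jig',0),('red_mark',15),('jaw_face',15),('jaw_push',61),('lever_pin',15),('lever_tip',61),('gift_box',15)):
        r=bot.mark_of(n,l)[:2]; print(l,[(np.round(x['at']),round(x['p'],2),np.round(onz(c,x['at'],z),1)) for x in r])
E
```

```text
{'clock': 0.0, 'joint_pos': array([-1.29387318,  0.32178681, -0.07007171,  1.45168526,  0.02258757,
        1.37077213, -0.05688459]), 'dq': array([-0.00027938, -0.00082224,  0.00052826, -0.00162647,  0.00075069,
       -0.00012741, -0.00081062]), 'effort': array([ 9.98440737e-04, -4.91306984e+01, -4.03451370e-01, -3.12521625e+01,
       -6.40251744e-02,  4.38611617e-02,  1.82257322e-04]), 'position': array([168.78168998, 627.12460138, 215.97975579]), 'tcp_rot': array([-7.73819580e-05,  1.31018070e-01,  9.91379542e-01, -9.29263271e-04]), 'force': array([ 0.22468024, -0.42802409,  0.40120031]), 'wrist_torque': array([0.01549   , 0.03865786, 0.01272803]), 'opening': 0.9975230688150786}
top [ 337.66567291  -18.09221533 1419.93301544]
jig [(array([273., 218.]), 0.75, array([484.8, -13.8,   0. ]))]
red_mark []
jaw_face [(array([291., 216.]), 0.75, array([488.4, -79.1,  15. ]))]
jaw_push [(array([296., 218.]), 0.74, array([476.3, -96.4,  61. ]))]
lever_pin [(array([293., 223.]), 0.5, array([462.6, -87.1,  15. ]))]
lever_tip [(array([317., 242.]), 0.44, array([ 392.9, -172.5,   61. ])), (array([276., 218.]), 0.35, array([476.9, -25.1,  61. ]))]
gift_box [(array([257., 216.]), 0.85, array([489.3,  46.8,  15. ]))]
scene [-538.20482654 -885.496809    810.88437403]
jig [(array([291., 238.]), 0.91, array([469.7, -29.3,   0. ]))]
red_mark [(array([276., 244.]), 0.94, array([396.4, -33.6,  15. ])), (array([306., 240.]), 0.73, array([470.5, -87.3,  15. ]))]
jaw_face [(array([305., 238.]), 0.88, array([475.8, -78.5,  15. ]))]
jaw_push [(array([310., 229.]), 0.71, array([ 465.4, -104.9,   61. ]))]
lever_pin [(array([307., 242.]), 0.56, array([461.8, -95.3,  15. ]))]
lever_tip [(array([312., 244.]), 0.71, array([ 401.8, -159.6,   61. ]))]
gift_box [(array([272., 220.]), 0.75, array([494. ,  70.7,  15. ]))]
```

View pics/top1.png

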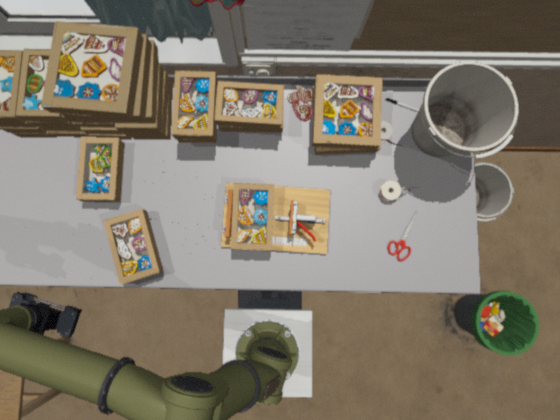

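View pics/scene1.png

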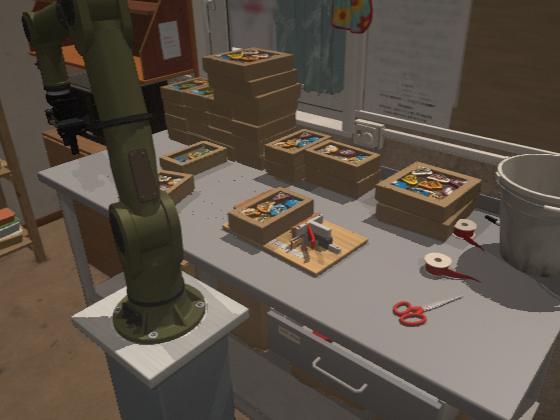

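```bash
python3 - <<'E'
from h import *
c=cam('top'); P=cloud(c); X=P.reshape(-1,3)
m=bot.masks_of('top','jig')
save(c,'top2.png',(210,170,340,270),6)
s=cam('scene'); save(s,'scene2.png',(215,180,375,275),5)
Q=cloud(s).reshape(-1,3)
np.savez('c.npz',top=P,scene=cloud(s))
for nm,Y,im in(('top',X,c),('scene',Q,s)):
    hsv=cv2.cvtColor(im['pixels'],cv2.COLOR_RGB2HSV).reshape(-1,3)
    w=(Y[:,0]>330)&(Y[:,0]<640)&(Y[:,1]>-240)&(Y[:,1]<200)
    red=w&((hsv[:,0]<6)|(hsv[:,0]>174))&(hsv[:,1]>150)&(hsv[:,2]>80)&(Y[:,1]<-60)
    print(nm,'bench z',np.median(Y[w&(Y[:,2]<6),2]),'board z',np.median(Y[w&(Y[:,2]<22)&(Y[:,2]>9),2]))
    print('red pts',np.round(Y[red]).astype(int).tolist()[:60])
    bx=w&(Y[:,2]>70)&(Y[:,2]<85)&(Y[:,1]>-60)
    print('boxrect',cv2.minAreaRect(Y[bx][:,:2].astype(np.float32)), np.median(Y[bx,2]))
    jw=w&(Y[:,2]>70)&(Y[:,2]<85)&(Y[:,1]<-70); print('jaw n',jw.sum(),np.median(Y[jw],0),Y[jw].min(0),Y[jw].max(0))
    bd=w&(Y[:,2]>9)&(Y[:,2]<120)&(abs(hsv[:,0]-15)<8)&(hsv[:,1]>60)
    print('board rect',cv2.minAreaRect(Y[w&(Y[:,2]>9)][:,:2].astype(np.float32)))
E
```

```text
top bench z -1.0480672977501229 board z 14.521641709109616
red pts [[469, -104, 45], [464, -100, 55], [463, -103, 68], [468, -110, 16], [460, -99, 69], [459, -103, 70], [459, -106, 78], [465, -114, 13], [457, -100, 59], [456, -103, 70], [455, -106, 81], [456, -110, 75], [461, -118, 10], [454, -104, 53], [452, -106, 76], [452, -110, 72], [452, -113, 78], [453, -117, 69], [449, -110, 67], [449, -113, 74], [449, -117, 75], [449, -120, 72], [445, -113, 70], [445, -117, 76], [445, -120, 72], [445, -124, 74], [442, -120, 72], [442, -124, 73], [442, -128, 69], [439, -124, 70], [438, -127, 74], [438, -131, 74], [435, -127, 75], [435, -131, 78], [435, -134, 78], [432, -131, 71], [431, -134, 75], [432, -138, 71], [428, -138, 78], [428, -142, 72], [425, -142, 73], [425, -145, 73], [421, -145, 78], [421, -149, 72], [418, -149, 73], [418, -152, 75], [414, -152, 76], [414, -155, 76], [411, -155, 77], [407, -156, 73], [407, -159, 72], [404, -159, 74]]
boxrect ((481.3460388183594, 70.90226745605469), (165.8286895751953, 237.19644165039062), 88.93559265136719) 75.3981207012379
jaw n 345 [476.32575045
[... 988 characters left out ...]
, [425, -140, 66], [414, -152, 76], [418, -152, 74], [417, -156, 76], [410, -155, 76], [415, -155, 73], [415, -158, 75], [425, -140, 60], [407, -157, 75], [408, -160, 76], [409, -162, 76], [422, -142, 59], [404, -159, 74], [398, -168, 80], [407, -164, 75], [420, -144, 57], [400, -162, 74], [401, -165, 74], [408, -163, 70]]
boxrect ((482.355224609375, 68.75912475585938), (171.95938110351562, 246.7927703857422), 88.73826599121094) 76.15507084042369
jaw n 344 [472.32804772 -97.49965678  75.60791262] [ 398.0072327  -167.53926963   70.01077438] [539.36139143 -71.4392056   80.90789803]
board rect ((482.49188232421875, -24.288970947265625), (399.7205810546875, 251.8671112060547), 88.59789276123047)
```

View pics/top2.png

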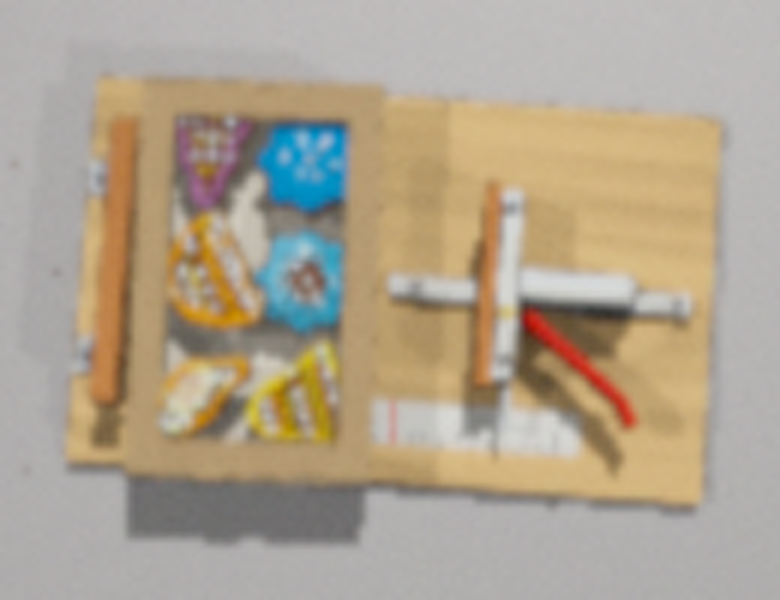

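View pics/scene2.png

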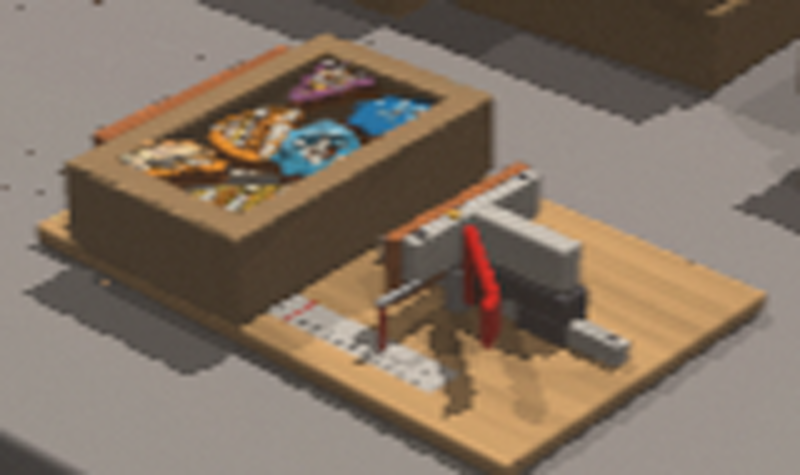

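```bash
python3 - <<'E'
from h import *
from scipy.optimize import least_squares
ct,cs=cam('top'),cam('scene')
T=lambda u,v:(210+(u+.5)/6-.5,170+(v+.5)/6-.5); S=lambda u,v:(215+(u+.5)/5-.5,180+(v+.5)/5-.5)
# (cam, px, jig pt, moves with jaw)
o=[(ct,T(98,77),(120,195,15),0),(ct,T(722,118),(120,-195,15),0),(ct,T(700,508),(-120,-195,15),0),(ct,T(66,463),(-120,195,15),0),
(ct,T(390,288),(0,4,29),0),(ct,T(690,307),(0,-180,29),0),(ct,T(393,423),(-83,-4,15),0),
(cs,S(38,236),(-120,195,15),0),(cs,S(510,468),(-120,-195,15),0),(cs,S(767,297),(120,-195,15),0),(cs,S(300,308),(-83,-4,15),0),
(ct,T(524,187),(56,-22,76),1),(ct,T(492,183),(60,0,76),1),(ct,T(474,384),(-60,0,76),1),(ct,T(502,381),(-56,-22,76),1),(ct,T(633,275),(10,-91,76),1),(ct,T(633,303),(-7,-91,76),1),
(cs,S(580,242),(10,-91,76),1),(cs,S(388,238),(-60,0,76),1),(cs,S(525,165),(60,0,76),1)]
def W(p,q,m):
    x,y,z=q; y=y-4+20-p[3] if 0 else y
    y=q[1]+(16-p[3] if m else 0)  # face at y=+16 when jaw=0
    c,s=np.cos(p[2]),np.sin(p[2]); return [p[0]+c*x-s*y,p[1]+s*x+c*y,z]
f=lambda p:np.concatenate([proj(c,W(p,q,m))-uv for c,uv,q,m in o])
r=least_squares(f,[480,-20,-.06,60],loss='soft_l1'); p=r.x; print(np.round(p,4)); print(np.round(f(p).reshape(-1,2),1).tolist())
for n,q in (('push',(-3,-22,46+15)),('face',(0,0,15)),('pin',(-17,-20,61)),('tipend',(-7,-91,76))): print(n,np.round(W(p,q,1),1))
np.save('jig.npy',p)
z=np.load('c.npz')
for k in('top','scene'):
    Y=z[k].reshape(-1,3); d=Y[:,:2]-p[:2]; c,s=np.cos(p[2]),np.sin(p[2]); J=np.c_[d@[c,s],d@[-s,c],Y[:,2]-15]
    a=(J[:,2]>55)&(J[:,2]<66)&(abs(J[:,0])<130)&(J[:,1]<150)
    b=a&(J[:,1]>-40)
    print(k,'box in jig',cv2.minAreaRect(J[b&(J[:,1]>-10)][:,:2].astype(np.float32)))
    fc=16-p[3]; sp=a&(J[:,1]<fc-40)&(J[:,1]>fc-88)&(J[:,0]>-15);print('spine x',J[sp,0].min(),J[sp,0].max(),J[sp,0].mean())
    w=a&(abs(J[:,0])<58)&(J[:,1]<fc+15)&(J[:,1]>fc-26)&(abs(J[:,0])>25);print('wing y rel face',J[w,1].min()-fc,J[w,1].max()-fc,'x',J[w,0].min(),J[w,0].max())
    l=a&(J[:,0]<-15)&(J[:,1]<fc-35); L=J[l][:,:2]-[-17,fc-20]; print('lever ang',np.median(np.arctan2(-L[:,0],-L[:,1])), L.min(0),L.max(0),l.sum())
E
```

```text
[ 4.832664e+02 -2.398940e+01 -5.140000e-02  6.522940e+01]
[[-0.1, -0.3], [0.3, -0.2], [0.7, -0.4], [-0.2, -0.3], [0.1, -0.5], [0.5, -0.3], [0.2, 0.0], [-1.0, -2.3], [-0.7, -0.0], [0.3, -0.9], [0.0, 1.1], [0.0, 0.7], [-0.7, -0.2], [0.1, 0.1], [1.8, -0.1], [0.6, 0.2], [0.4, 0.3], [0.6, 0.2], [-1.3, -0.5], [-1.5, -0.9]]
push [476.6 -95.   61. ]
face [480.7 -73.2  15. ]
pin [462.7 -92.3  61. ]
tipend [ 469.1 -163.7   76. ]
top box in jig ((-6.663291931152344, 81.87875366210938), (237.71241760253906, 140.9229278564453), 1.4359456300735474)
spine x -7.424643000462101 9.673672944247555 0.8021902923607771
wing y rel face -21.50100768044267 1.0687522702918102 x -57.605551427342036 56.52951293658695
lever ang 0.6064563667098035 [-62.463453   -73.76399276] [ -6.23810802 -17.59360306] 50
scene box in jig ((-5.0691680908203125, 80.00041961669922), (246.31906127929688, 146.7770233154297), 1.6837600469589233)
spine x -10.084939992795235 13.191078064498086 -0.13779308408220572
wing y rel face -25.941643927852738 0.37238847520407603 x -57.525116875449186 56.13942975062694
lever ang 0.5903716146870978 [-60.77003565 -78.51196117] [ -0.27901468 -15.11095673] 50
```

Emit:
{"name": "step_arm", "arguments": {
  "increments": [
    [-4.2,-2.9,0,0.08,1],
    [-8.5,-5.8,0,0.16,1],
    [-12.7,-8.7,0,0.25,1],
    [-17,-11.6,0,0.35,1],
    [-21.2,-14.5,0,0.45,1],
    [-25.4,-17.4,0,0.55,1],
    [-29.6,-20.3,0,0.65,1],
    [-33.8,-23.2,0,0.75,1]
  ]
}}

```text
clock: 1.85
position: [429.7, 321.8, 217.5]
tcp_rot: [0.0, 0.487, 0.874, 0.001]
force: [1.1, 1.2, -0.3]
opening: 1.001
```

```bash
cat > st.py <<'E'
from h import *
from scipy.spatial.transform import Rotation as Ro
import sys
def rel(jig_xyz=None,jaw=None):
    p=np.load('jig.npy'); s=bot.get_state(); q=s['tcp_rot']; R=Ro.from_quat([q[1],q[2],q[3],q[0]]).as_matrix(); c,k=np.cos(p[2]),np.sin(p[2])
    M=np.array([[c,-k,0],[k,c,0],[0,0,1]]); o=np.array([p[0],p[1],15]); jw=p[3] if jaw is None else jaw
    l=M.T@(s['position']-o); l[1]-=16-jw
    print('t',round(s['clock'],2),'pos',np.round(s['position'],1),'in jaw',np.round(l,1),'open',round(s['opening'],3),'F jig',np.round(M.T@s['force'],1),'torque',np.round(s['wrist_torque'],2))
    ya=np.arctan2(R[1,1],R[0,1]); print('spin needed',round(np.angle(np.exp(1j*(ya-p[2]))),3),'tilt',np.round(R[:,2],3),'j',np.round(s['joint_pos'],2))
    if jig_xyz is not None:
        w=o+M@(np.array(jig_xyz)+[0,16-jw,0]); print('tool shift cm',np.round(R.T@(w-s['position'])/10,2))
if __name__=='__main__': rel([float(a) for a in sys.argv[1:4]] if len(sys.argv)>3 else None, float(sys.argv[4]) if len(sys.argv)>4 else None)
E
python3 st.py -12 -41 190
```

```text
t 1.85 pos [429.7 321.8 217.5] in jaw [-71.3 391.8 202.5] open 1.001 F jig [ 1.   1.2 -0.3] torque [-0.    0.   -0.02]
spin needed 0.605 tilt [ 0.001  0.001 -1.   ] j [-0.92  0.08  0.24  1.74 -0.02  1.32 -0.12]
tool shift cm [-38.96 -19.76   1.21]
```

Emit:
{"name": "step_arm", "arguments": {
  "increments": [
    [-4.3,-2.2,0,0.07,1],
    [-8.7,-4.4,0,0.14,1],
    [-13,-6.6,0,0.21,1],
    [-17.4,-8.8,0,0.28,1],
    [-21.7,-11,0,0.35,1],
    [-26,-13.2,0,0.42,1],
    [-30.4,-15.4,0,0.49,1],
    [-34.7,-17.6,0.5,0.56,1]
  ]
}}

```text
clock: 2.65
position: [463.4, -66.1, 213.0]
tcp_rot: [0.001, 0.709, 0.705, 0.001]
force: [1.4, -0.7, -0.2]
opening: 1.003
```

```bash
python3 st.py -12 -41 100
```

```text
t 2.65 pos [463.4 -66.1 213. ] in jaw [-17.7   6.1 198. ] open 1.003 F jig [ 1.4 -0.6 -0.2] torque [-0.09 -0.07  0.02]
spin needed 0.047 tilt [ 0.003  0.001 -1.   ] j [-0.57 -0.11  0.62  1.91  0.06  1.32  0.03]
tool shift cm [-4.74  0.32  9.79]
```

Emit:
{"name": "step_arm", "arguments": {
  "increments": [
    [-2.4,0.1,2.5,0.047,1],
    [-4.7,0.2,5,0.047,1],
    [-4.7,0.3,8,0.047,1],
    [-4.7,0.3,9.8,0.047,1],
    [-4.7,0.3,9.8,0.047,1],
    [-4.7,0.3,9.8,0.047,1]
  ]
}}

```text
clock: 3.25
position: [466.1, -111.1, 114.6]
tcp_rot: [0.0, 0.724, 0.69, 0.0]
force: [-0.1, 0.3, 0.2]
opening: 0.999
```

```bash
python3 st.py -12 -41 52; python3 - <<'E'
from h import *
c=cam('top'); save(c,'top3.png',(220,170,340,260),6)
E
```

```text
t 3.25 pos [ 466.1 -111.1  114.6] in jaw [-12.6 -38.7  99.6] open 0.999 F jig [-0.1  0.2  0.2] torque [-0.12  0.04 -0.01]
spin needed 0.003 tilt [ 0. -0. -1.] j [-0.51  0.03  0.71  2.01 -0.02  1.11  0.15]
tool shift cm [-0.23  0.06  4.76]
```

View pics/top3.png

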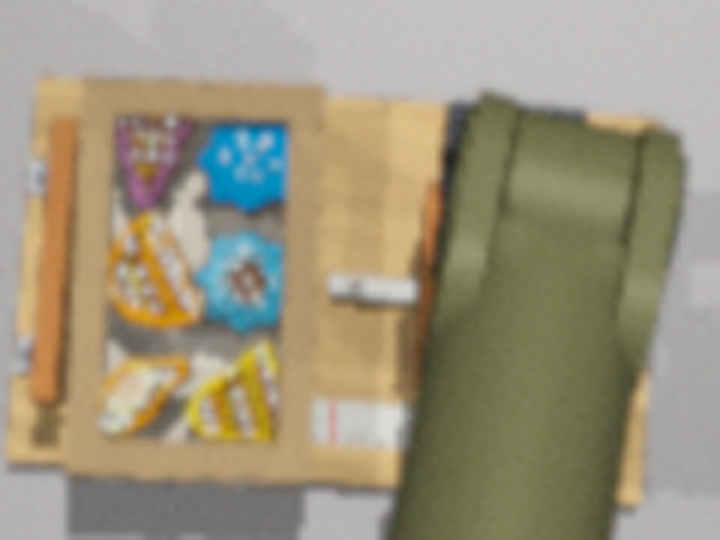

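Emit:
{"name": "step_arm", "arguments": {
  "increments": [
    [-0.3,0.1,1.2,0,1],
    [-0.3,0.1,2.4,0,1],
    [-0.3,0.1,3.6,0,1],
    [-0.3,0.1,4.8,0,1],
    [-0.3,0.1,4.8,0,1],
    [-0.3,0.1,4.8,0,1]
  ]
}}

```text
clock: 3.9
position: [466.4, -114.2, 65.6]
tcp_rot: [-0.0, 0.724, 0.69, -0.001]
force: [-0.2, 0.7, -0.7]
opening: 1.0
```

```bash
python3 st.py -3 -31.5 52; python3 - <<'E'
from h import *
c=cam('scene'); save(c,'sc3.png',(215,170,375,275),5)
E
```

```text
t 3.9 pos [ 466.4 -114.2   65.6] in jaw [-12.2 -41.7  50.6] open 1.0 F jig [-0.3  0.7 -0.7] torque [-0.09  0.07  0.08]
spin needed 0.002 tilt [-0.001 -0.    -1.   ] j [-0.49  0.11  0.71  2.06 -0.08  1.    0.22]
tool shift cm [ 1.02  0.92 -0.14]
```

View pics/sc3.png

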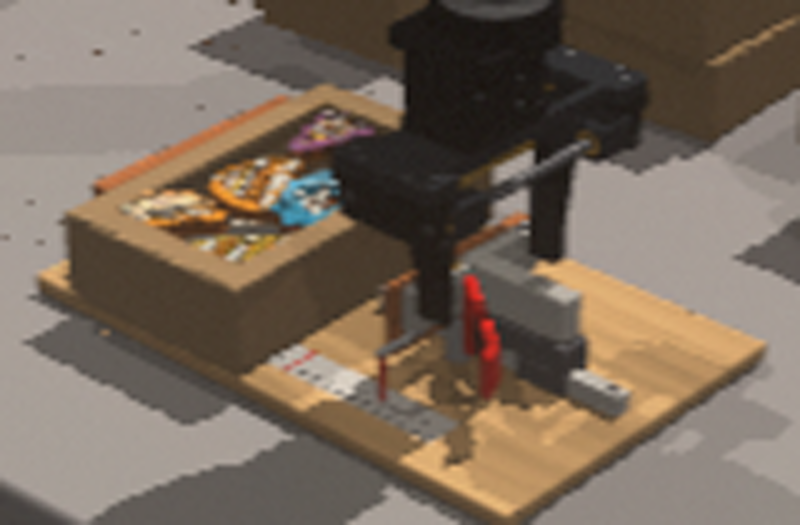

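Emit:
{"name": "step_arm", "arguments": {
  "increments": [
    [0.4,0.2,-0.1,0,1],
    [0.7,0.5,-0.1,0,1],
    [0.8,0.9,-0.1,0,1],
    [1.1,0.9,-0.1,0,1],
    [1.4,0.9,-0.1,0,1],
    [1.7,0.9,-0.1,0,1],
    [2.0,0.9,-0.1,0,1],
    [2.4,0.9,-0.1,0,1]
  ]
}}

```text
clock: 4.75
position: [477.1, -90.6, 67.2]
tcp_rot: [0.0, 0.724, 0.689, 0.0]
force: [0.2, -1.5, 0.1]
opening: 1.001
```

```bash
python3 st.py -3 33.7 52
```

```text
t 4.75 pos [477.1 -90.6  67.2] in jaw [ -2.8 -17.6  52.2] open 1.001 F jig [ 0.3 -1.4  0.1] torque [-0.54 -0.21 -0.09]
spin needed 0.002 tilt [ 0.001 -0.    -1.   ] j [-0.52  0.12  0.69  2.05 -0.09  1.01  0.17]
tool shift cm [ 5.13 -0.01  0.02]
```

Emit:
{"name": "step_arm", "arguments": {
  "increments": [
    [0.5,0,0,0,1],
    [1.0,0,0,0,1],
    [1.5,0,0,0,1],
    [2.0,0,0,0,1],
    [2.4,0,0,0,1],
    [2.8,0,0,0,1],
    [3.2,0,0,0,1],
    [3.6,0,0,0,1]
  ]
}}

```text
clock: 5.55
position: [478.7, -54.4, 67.0]
tcp_rot: [-0.0, 0.724, 0.69, 0.0]
force: [1.1, -1.9, 1.5]
opening: 1.001
```

```bash
python3 st.py -3 33.7 52; python3 - <<'E'
from h import *
c=cam('top'); save(c,'top4.png',(210,170,340,260),6)
E
```

```text
t 5.55 pos [478.7 -54.4  67. ] in jaw [-3.  18.7 52. ] open 1.001 F jig [ 1.2 -1.8  1.5] torque [-0.57 -0.25 -0.09]
spin needed 0.002 tilt [-0.  0. -1.] j [-0.57  0.11  0.66  2.05 -0.08  1.01  0.08]
tool shift cm [1.5  0.01 0.  ]
```

View pics/top4.png

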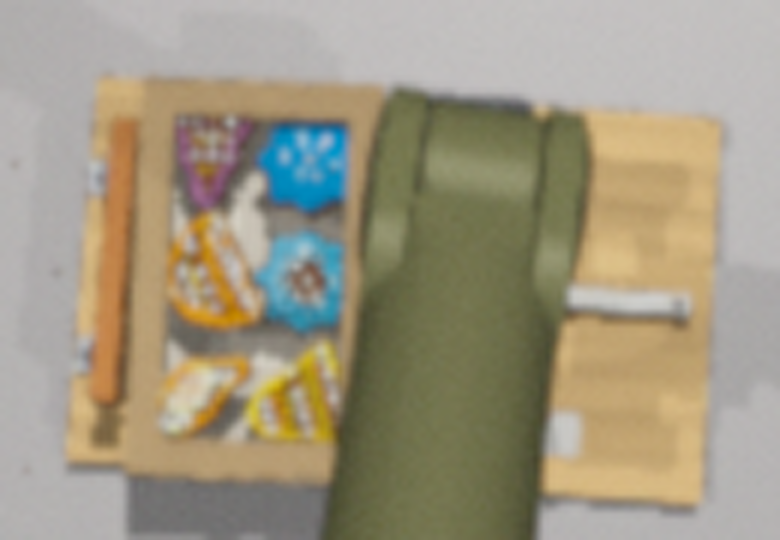

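Emit:
{"name": "step_arm", "arguments": {
  "increments": [
    [0.3,0,0,0,1],
    [0.6,0,0,0,1],
    [0.8,0,0,0,1],
    [1.0,0,0,0,1],
    [1.2,0,0,0,1],
    [1.3,0,0,0,1]
  ]
}}

```text
clock: 6.2
position: [479.2, -42.1, 67.0]
tcp_rot: [0.0, 0.724, 0.689, -0.0]
force: [0.4, -3.9, 0.5]
opening: 0.996
```

```bash
python3 st.py -3 33.7 52
```

```text
t 6.2 pos [479.2 -42.1  67. ] in jaw [-3.2 30.9 52. ] open 0.996 F jig [ 0.6 -3.9  0.5] torque [-1.04 -0.03 -0.18]
spin needed 0.002 tilt [-0.    -0.001 -1.   ] j [-0.59  0.1   0.65  2.05 -0.07  1.01  0.05]
tool shift cm [ 0.28  0.02 -0.  ]
```

Emit:
{"name": "step_arm", "arguments": {
  "increments": [
    [0.1,0,0,0,1],
    [0.2,0,0,0,1],
    [0.3,0,0,0,1],
    [0.3,0,0,0,1]
  ]
}}

```text
clock: 6.6
position: [479.3, -39.0, 67.0]
tcp_rot: [0.0, 0.724, 0.69, -0.0]
force: [-0.1, -4.5, 0.4]
opening: 0.999
```

Emit:
{"name": "step_arm", "arguments": {
  "increments": [
    [0.1,0,0,0,1],
    [0.1,0,0,0,1]
  ]
}}

```text
clock: 6.8
position: [479.4, -38.9, 67.0]
tcp_rot: [0.0, 0.724, 0.689, -0.001]
force: [1.0, -6.0, 0.7]
opening: 0.999
```

```bash
python3 st.py -3 33.7 52
```

```text
t 6.8 pos [479.4 -38.9  67. ] in jaw [-3.1 34.1 52. ] open 0.999 F jig [ 1.3 -6.   0.7] torque [-1.62 -0.01 -0.23]
spin needed 0.002 tilt [-0.    -0.002 -1.   ] j [-0.59  0.1   0.65  2.05 -0.07  1.01  0.04]
tool shift cm [-0.04  0.01  0.  ]
```

Emit:
{"name": "step_arm", "arguments": {
  "increments": [
    [0.1,0,0,0,1],
    [0.1,0,0,0,1]
  ]
}}

```text
clock: 7.0
position: [479.3, -38.9, 67.0]
tcp_rot: [0.001, 0.725, 0.689, -0.001]
force: [0.1, -8.2, 0.6]
opening: 1.002
```

Emit:
{"name": "step_arm", "arguments": {
  "increments": [
    [0.1,0,0,0,1],
    [0.1,0,0,0,1]
  ]
}}

```text
clock: 7.2
position: [479.3, -38.8, 67.0]
tcp_rot: [0.001, 0.725, 0.689, -0.001]
force: [-0.7, -9.9, -0.1]
opening: 0.997
```

Emit:
{"name": "step_arm", "arguments": {
  "increments": [
    [0.1,0,0,0,1],
    [0.1,0,0,0,1]
  ]
}}

```text
clock: 7.4
position: [479.3, -38.6, 67.0]
tcp_rot: [0.002, 0.725, 0.689, -0.002]
force: [-1.2, -11.5, 0.5]
opening: 1.0
```

Emit:
{"name": "step_arm", "arguments": {
  "increments": [
    [0.2,0,0,0,1],
    [0.4,0,0,0,1],
    [0.6,0,0,0,1],
    [0.6,0,0,0,1]
  ]
}}

```text
clock: 7.8
position: [479.3, -38.1, 67.0]
tcp_rot: [0.004, 0.726, 0.688, -0.004]
force: [-1.3, -24.6, 2.0]
opening: 0.997
```

```bash
python3 st.py -3 33.7 52; python3 - <<'E'
from h import *
c=cam('scene'); save(c,'sc5.png',(220,180,350,270),6)
E
```

```text
t 7.8 pos [479.3 -38.1  67. ] in jaw [-3.2 34.9 52. ] open 0.997 F jig [ -0.  -24.6   2. ] torque [-5.47  0.28 -0.15]
spin needed -0.002 tilt [-0.001 -0.012 -1.   ] j [-0.6   0.1   0.65  2.05 -0.06  1.01  0.02]
tool shift cm [-0.12  0.02  0.  ]
```

View pics/sc5.png

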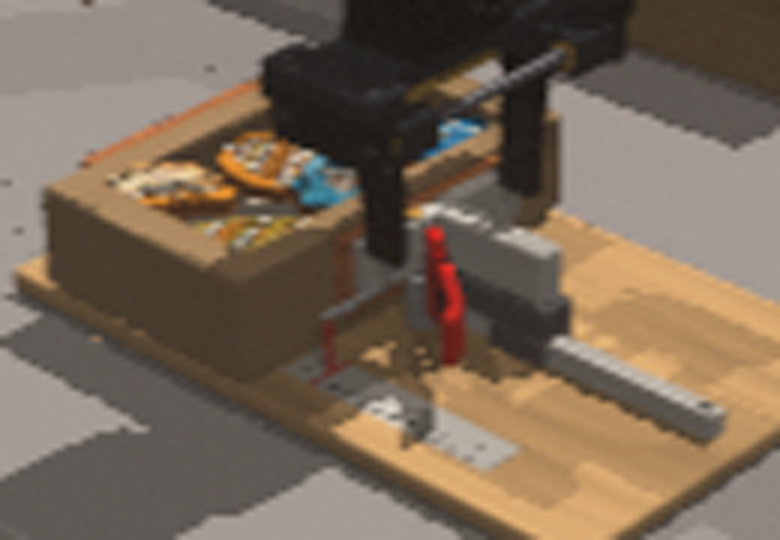

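Emit:
{"name": "step_arm", "arguments": {
  "increments": [
    [0,0,0,0,0.9],
    [0,0,0,0,0.8],
    [0,0,0,0,0.75],
    [0,0,0,0,0.7],
    [0,0,0,0,0.65]
  ],
  "force": 35
}}

```text
clock: 8.35
position: [479.1, -38.3, 67.0]
tcp_rot: [0.004, 0.726, 0.688, -0.005]
force: [-2.0, -24.4, 2.8]
opening: 0.693
```

```bash
python3 st.py -3 33.7 52
```

```text
t 8.35 pos [479.1 -38.3  67. ] in jaw [-3.4 34.7 52. ] open 0.693 F jig [ -0.7 -24.5   2.8] torque [-5.54  0.34  0.02]
spin needed -0.002 tilt [-0.001 -0.012 -1.   ] j [-0.6   0.1   0.65  2.05 -0.06  1.01  0.02]
tool shift cm [-0.1   0.04  0.  ]
```

Emit:
{"name": "step_arm", "arguments": {
  "increments": [
    [0,0,0,0,0.6],
    [0,0,0,0,0.55],
    [0,0,0,0,0.5],
    [0,0,0,0,0.46],
    [0,0,0,0,0.43]
  ]
}}

```text
clock: 8.85
position: [478.0, -38.3, 66.7]
tcp_rot: [0.003, 0.726, 0.688, -0.005]
force: [-3.0, -23.1, 3.8]
opening: 0.456
```

```bash
python3 st.py -3 33.7 52
```

```text
t 8.85 pos [478.  -38.3  66.7] in jaw [-4.5 34.7 51.7] open 0.456 F jig [ -1.8 -23.2   3.8] torque [-5.49  1.03 -0.02]
spin needed -0.002 tilt [-0.004 -0.012 -1.   ] j [-0.6   0.1   0.65  2.06 -0.06  1.01  0.02]
tool shift cm [-0.1   0.15 -0.03]
```

Emit:
{"name": "step_arm", "arguments": {
  "increments": [
    [0.05,0,0,0,0.4],
    [0.05,0,0,0,0.36],
    [0.05,0,0,0,0.33],
    [0.05,0,0,0,0.3],
    [0.05,0,0,0,0.25],
    [0.05,0,0,0,0.2]
  ]
}}

```text
clock: 9.45
position: [481.4, -38.5, 66.7]
tcp_rot: [0.006, 0.726, 0.688, -0.003]
force: [7.7, -26.1, -9.4]
opening: 0.286
```

```bash
python3 st.py -3 33.7 52
```

```text
t 9.45 pos [481.4 -38.5  66.7] in jaw [-1.1 34.6 51.7] open 0.286 F jig [  9.  -25.7  -9.4] torque [-5.9  -1.32  0.05]
spin needed -0.001 tilt [ 0.004 -0.014 -1.   ] j [-0.6   0.1   0.65  2.05 -0.06  1.    0.02]
tool shift cm [-0.09 -0.19 -0.03]
```

Emit:
{"name": "step_arm", "arguments": {
  "increments": [
    [0,0.1,0,0,0.1],
    [0,0.2,0,0,0],
    [0,0.2,0,0,0],
    [0,0.2,0,0,0],
    [0,0.2,0,0,0]
  ],
  "force": 45
}}

```text
clock: 9.95
position: [481.6, -38.6, 66.6]
tcp_rot: [0.005, 0.726, 0.688, -0.005]
force: [1.4, -25.2, -1.8]
opening: 0.283
```

```bash
python3 st.py -3 33.7 52; python3 - <<'E'
from h import *
c=cam('scene'); save(c,'sc6.png',(220,180,350,270),6)
d=cam('top'); save(d,'top6.png',(210,170,340,260),6)
np.savez('c6.npz',top=cloud(d),scene=cloud(c))
p=np.load('jig.npy'); 
for k,Y in (('top',cloud(d)),('scene',cloud(c))):
    Y=Y.reshape(-1,3); e=Y[:,:2]-p[:2]; a,s=np.cos(p[2]),np.sin(p[2]); J=np.c_[e@[a,s],e@[-s,a],Y[:,2]-15]
    b=(J[:,2]>55)&(J[:,2]<66)&(abs(J[:,0])<130)&(J[:,1]<150)&(J[:,1]>17)
    print(k,cv2.minAreaRect(J[b][:,:2].astype(np.float32)))
E
```

```text
t 9.95 pos [481.6 -38.6  66.6] in jaw [-0.9 34.6 51.6] open 0.283 F jig [  2.7 -25.1  -1.8] torque [-5.79 -0.2   0.01]
spin needed -0.002 tilt [-0.    -0.013 -1.   ] j [-0.6   0.11  0.65  2.05 -0.06  1.01  0.03]
tool shift cm [-0.09 -0.21 -0.04]
top ((-4.576171875, 85.68586730957031), (128.50856018066406, 237.25425720214844), 89.97528076171875)
scene ((-3.0139007568359375, 83.86354064941406), (246.77017211914062, 132.6316680908203), 0.14482085406780243)
```

View pics/sc6.png

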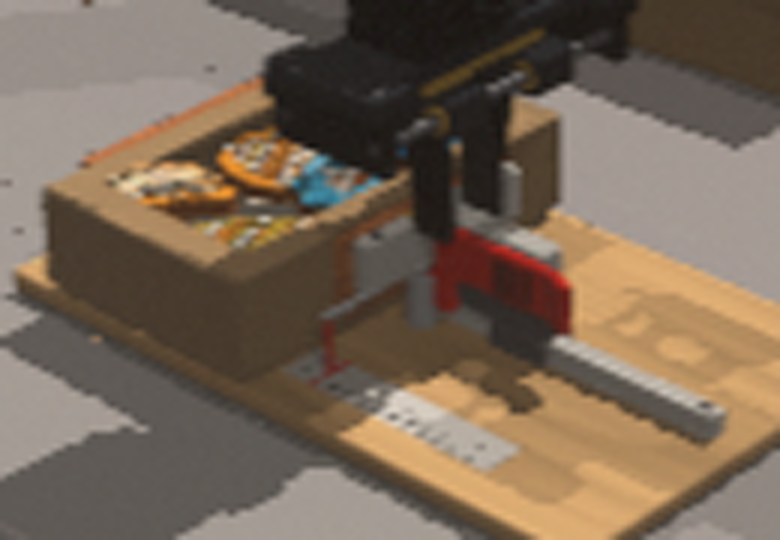

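View pics/top6.png

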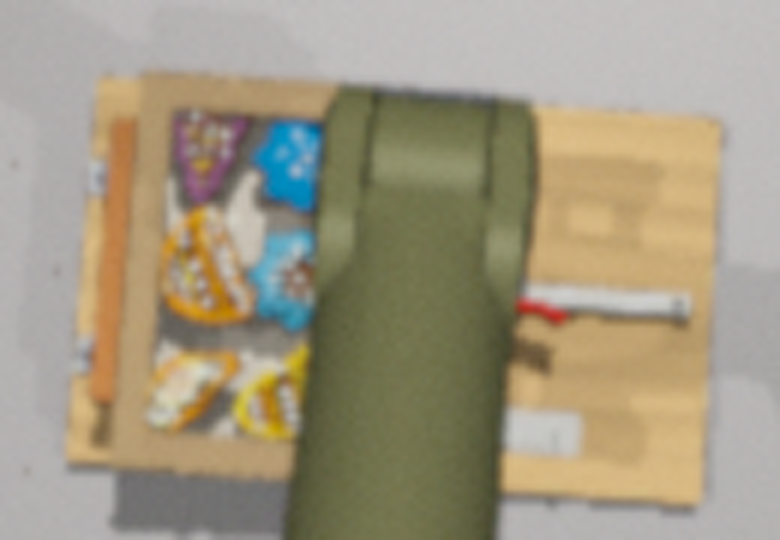

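Emit:
{"name": "step_arm", "arguments": {
  "increments": [
    [0,0,0,0,0],
    [0,0,0,0,0],
    [0,0,0,0,0],
    [0,0,0,0,0]
  ]
}}

```text
clock: 10.45
position: [481.6, -38.5, 66.6]
tcp_rot: [0.005, 0.726, 0.688, -0.004]
force: [1.6, -24.7, -3.7]
opening: 0.278
```

```bash
python3 -c "
from st import *
rel(); print(bot.close_job())"
```

```text
t 10.45 pos [481.6 -38.5  66.6] in jaw [-0.9 34.6 51.6] open 0.278 F jig [  2.9 -24.6  -3.7] torque [-5.82 -0.18  0.05]
spin needed -0.002 tilt [-0.    -0.013 -1.   ] j [-0.6   0.11  0.65  2.05 -0.06  1.01  0.03]
the job is handed in; nothing more can be done
None
```

I slid the jaw up until the box was tight between it and the fence. I kept pressing at about 25 N while squeezing the cam lever shut against the spine, then handed the job in at 10.5 s, still pressing and gripping at 45 N.

**Last checks:**
- **Needle:** it stands at the red mark in the scene picture.
- **Box:** it is square to the jig within about 0.15°. The tool ended 0.3 mm past the point where the box first went tight.
- **Lever:** it lies flat along the spine in the pictures. The opening reads about 24–25 mm, against 26 mm nominal for spine and lever together. I put that down to pad give or scale.
- **Force:** the push held steady at 24.6 N.
- **Other things on the bench:** the gripper touched only the jaw, spine and lever. I did not measure the spool, scissors and box_a again at the end.

One reading disagreed: the grip centred about 2 mm to +x of where I had estimated the jaw to be. I shifted the arm to match, which cut the sideways force from 9 N to about 3 N.

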